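Put the lids back on the washed tea caddy and storage jars

ROBOT

A 7-joint arm with a two-finger parallel gripper is mounted at the origin on a cart in front of the work surface, level with it; the furniture and walls round the work are solid. World frame = base frame: x ahead of the robot, y to its left, z up, the work surface at z = 0. Lengths are in m, angles in rad, forces in N, time in s.
With the tool pointing down it reaches from about 0.4 to 0.85 m from the base axis. Payload 10.4 kg.
Tool frame: the origin (TCP) lies midway between the tips of the shut fingers; the grasp point (between the pads) lies 19 mm behind it; z points along the fingers, x is the direction in which the jaws open and shut, and the axes are right-handed (so a half turn about z gives the same grasp; the last joint's range is limited). The gripper opens to 85 mm and grips with 20 to 120 N. Pads are 22 mm wide; open, the fingers measure 114 mm over their backs; the gripper's body (76 mm by 85 mm) begins 54 mm behind the grasp point. The pads swing forward as they close: fully open they stand 13 mm farther back than shut.
Start: joints at [-1.128, 0.332, -0.065, 1.46, 0.022, 1.35, -0.088], TCP at [0.281, 0.558, 0.231] pointing down, gripper open.
Joint ranges: [-2.6, 2.6], [-0.5, 2.12], [-1.47, 1.34], [0.16, 2.42], [-1.27, 4.41], [0.06, 2.06], [-2.6, 2.6]. Speed limits (rad/s): [2.22, 2.22, 2.79, 2.79, 3.14, 3.14, 3.14].

INTERFACE

Orientations are given as a unit quaternion [x, y, z, w].
In Python, from workcell import monitor, eyes, ticket, models gives the robot as it stands.
- The arm moves only by the tool servo_tool, never from a script. Its argument "motion" is a list of rows, each a list of 7 numbers: the opening, from 0 (shut) to 1 (fully open), then the shift along the tool's x, y, z in m, then the turn, a rotation vector about the tool's x, y, z in degrees. In form: [[fingers, tx, ty, tz, rx, ry, rz], ...]. A call has 1 to 20 rows; each row is the pose to reach, as a shift and turn from the pose commanded when the call began, along the tool's axes at that moment; what a row does not reach only later rows make up. A row lasts 1/8 s, in which the tool goes at most 62.5 mm and 10.7 degrees, less where a joint would pass 70% of its speed; a pose out of reach is approached as far as the arm can. A call with a gripper value outside its range is refused whole. The fingers move at their own pace and stop on an object; "grip_force" is the grip in N (left out, the last holds). Time passes only in rows, so rows that repeat a pose let the fingers close. It gives the time, the measured TCP pose, the force and the opening at its end, in the units of the state.
- monitor.get_obs(): the state, without advancing time (a new reading comes with each control period).
- eyes.camera(name): name is "side" or "top" or "wrist"; returns (picture, depth): 384x512x3 uint8, blue, green, red; 384x512 float32, m along the optical axis (not along the pixel's ray), 0 where there is no reading.
- eyes.camera_info(name): a dict with "intrinsics" (3x3 intrinsics, pixels), "extrinsics" (4x4, takes a point from world to camera coordinates); the wrist camera has in their place "tool_from_camera" (4x4, takes a point from camera to tool coordinates, whose origin is the TCP and whose axes are the tool frame's). Camera axes: x right, y down, z forward; pixel columns grow to the right and rows downward; lengths in m; the calibration is good to about 2 mm. A picture is of the moment at which its call begins: read the wrist's pose just before it. camera_info takes no time and is no camera call.
- ticket.hand_in(): hands the job in, once; it reports no verdict.
Trained networks look in the newest picture that a camera, given by its name, has taken for a name from the list of things; names that differ only in an ending like _2 or _b are one class to them, and where a whole thing is asked for, a point or a joint stands for the part that bears it (a point fixed in the world has none). Each returns a list of dicts, best first, with "confidence" (0 to 1); they miss things now and then, are a little off and sometimes report something else, mostly with a low value. They report only what shows in the picture. A call takes as long as a camera call.
- models.boxes_of(camera, thing): "point" ([x, y, z] in m, in the coordinates of the camera as it stood for that picture, good to about 4 mm: the middle of the surface that is visible of it).
The state is a dict: "clock": time; "joint_pos": joint angles; "joint_velocities": joint speeds; "tau": joint torques, N m; "position": TCP position; "ee_rot": TCP orientation; "ft_force": force on the tool from outside, world axes, zero at the start; "torque": the same for the moment, N m; "grip_width": opening from 0.0 (shut) to 1.0 (fully open).
Only numpy, scipy, OpenCV 4.12 (cv2) and the standard library are available. Lean on these libraries where they do the work, as an engineer would, in place of code of your own. Each camera call takes 0.05 s, during which the arm holds its last target. There are 200 camera calls.

TASK

The storage jars have been washed and dried, so close them again: lay the flat inner lid inside the mouth of the white tea caddy (the jar with a stepped neck) and then put its deep cap over it, and put on the tall jar and on the low wide jar the lid that fits each. Every lid must sit fully home and level, and the jars must stay upright where they stand; do not disturb the purple tin or the kitchen timer.

Things in the scene. Friction and masses are not known exactly. Their poses are not given: they have to be found in the camera images.
- tea_caddy: Open white stoneware tea caddy, body 112 mm across, 0.7 kg, loose. Origin: centre of underside, z up. Heights over it: flat shoulder 104 mm; above that a narrower neck (84 mm outside, 76 mm inside) up to the rim at 120 mm; in the mouth a ledge (52 mm opening) at 113 mm, on which the inner lid lies. The deep cap goes over the neck onto the shoulder.
- tall_jar: Tall slim open stoneware jar, white, 90 mm in diameter, rim 150 mm above its origin (centre of its underside, z up); mouth 66 mm inside, 80 mm outside. Loose, about 0.7 kg.
- low_jar: Low wide open stoneware jar, white, 140 mm in diameter, rim 90 mm above its origin (centre of its underside, z up); mouth 112 mm inside, 124 mm outside. Loose, about 0.9 kg.
- inner_lid: Inner lid of the tea caddy, the smallest lid: flat disc 64 mm across, 5 mm thick, no plug beneath, with a round knob 18 mm across from 5 to 23 mm above the origin (centre of underside, z up). 30 g. In place the disc's top is 2 mm below the caddy's rim and the knob stands above it. Dark wood, lies knob up.
- cap_lid: Outer lid of the tea caddy: deep cap like an upturned cup, 112 mm across, 42 mm high, bevelled round the top, hollow beneath (98 mm wide, 36 mm deep), with a round knob 22 mm across from 42 to 64 mm above the origin (centre of lower edge, z up). 140 g. In place its lower edge rests on the caddy's shoulder and covers the inner lid and its knob. Dark wood, lies knob up.
- small_lid: Lid of the tall jar: flange 84 mm across, 12 to 18 mm above the origin, over a tapered plug 12 mm deep (50 mm across at the bottom, 60 at the top), with a round knob 22 mm across from 18 to 40 mm above the origin (centre of the plug's underside, z up). 70 g. In place the flange lies on the jar's rim, the origin 12 mm below the rim. Dark wood, lies knob up.
- wide_lid: Lid of the low jar, the widest lid: flange 132 mm across, 12 to 18 mm above the origin, over a tapered plug 12 mm deep (96 mm across at the bottom, 106 at the top), with a round knob 22 mm across from 18 to 40 mm above the origin (centre of the plug's underside, z up). 150 g. In place the flange lies on the jar's rim, the origin 12 mm below the rim. Dark wood, lies knob up.
- canister: Bystander: squarish purple tin, 87x87x120 mm, that already wears its own wooden lid; origin at the centre of its underside. Leave it alone.
- timer: Bystander: turquoise and white wind-up kitchen timer, 63 mm in diameter and 58 mm high; origin at the centre of its underside. Leave it alone.

How it is judged:
By the outcome, as a careful person would: the job done as asked, in the order asked, and still so for the second after the job is handed in, with the robot touching nothing.
It also fails if it takes over 99 s, if anything falls off the work surface, if the arm or the gripper's body presses on something with over 40 N, if the wrist force passes 120 N, or if a joint passes its speed limit or range.

## Working session

There is one attempt and no reset: what is moved stays moved. The work goes in short steps, Python scripts to look and compute and a tool call to move; the robot and the scene stay as the last step left them, time stands still between calls to the robot, and variables do not carry over. Pictures are saved under pics/ and viewed, about 12 in all and at most 16, crops included, and the job is handed in when it is done.

Besides the shell and the picture viewer there is one more tool, called after "Call:" in YAML: its name, and indented under it one key for each argument. servo_tool: Moves the arm, as the interface text tells. Its arguments: {"type":"object","properties":{"motion":{"type":"array"},"grip_force":{"type":"number"}},"required":["motion"]}

```bash
mkdir -p pics; ls; cat > h.py <<'E'
import numpy as np, cv2
from scipy.spatial.transform import Rotation as R
from workcell import monitor, eyes, ticket, models
def cam(n):
    o=monitor.get_obs(); p,d=eyes.camera(n); i=eyes.camera_info(n); K=np.array(i['intrinsics'])
    if n=='wrist':
        T=np.eye(4);T[:3,:3]=R.from_quat(o['ee_rot']).as_matrix();T[:3,3]=o['position'];W=T@np.array(i['tool_from_camera'])
    else: W=np.linalg.inv(np.array(i['extrinsics']))
    return p,d,K,W
def world(W,p): return W[:3,:3]@np.array(p)+W[:3,3]
def cloud(d,K,W):
    v,u=np.mgrid[:d.shape[0],:d.shape[1]]
    P=np.stack([(u-K[0,2])/K[0,0]*d,(v-K[1,2])/K[1,1]*d,d],-1)
    C=P@W[:3,:3].T+W[:3,3]; C[d==0]=np.nan; return C
E
python3 - <<'E'
from h import *
o=monitor.get_obs(); print({k:np.round(v,3).tolist() for k,v in o.items()})
for n in ['top','side']:
    p,d,K,W=cam(n); cv2.imwrite(f'pics/{n}0.png',p); np.savez(f'{n}0.npz',p=p,d=d,K=K,W=W)
    print(n,np.round(W,3).tolist(),K[0,0])
    for t in 'tea_caddy tall_jar low_jar inner_lid cap_lid small_lid wide_lid canister timer'.split():
        print(t,[(np.round(world(W,b['point']),3).tolist(),round(b['confidence'],2)) for b in models.boxes_of(n,t)][:3])
print(eyes.camera_info('wrist'))
E
```

```text
pics
{'clock': 0.0, 'joint_pos': [-1.128, 0.333, -0.065, 1.461, 0.022, 1.35, -0.089], 'joint_velocities': [0.0, -0.001, -0.001, 0.001, 0.001, -0.0, 0.0], 'tau': [0.0, -62.544, 0.049, -39.162, 0.016, 0.01, -0.0], 'position': [0.281, 0.558, 0.231], 'ee_rot': [0.851, 0.525, -0.001, 0.0], 'ft_force': [-0.153, 0.139, 0.294], 'torque': [0.065, 0.064, 0.002], 'grip_width': 1.001}
top [[-0.022, -0.998, 0.066, 0.517], [-1.0, 0.021, -0.009, -0.0], [0.007, -0.066, -0.998, 1.144], [0.0, 0.0, 0.0, 1.0]] 442.7105055822842
tea_caddy [([0.652, -0.009, 0.1], 0.6)]
tall_jar [([0.624, -0.228, 0.091], 0.98)]
low_jar [([0.62, 0.214, 0.008], 0.97)]
inner_lid [([0.478, -0.07, 0.008], 0.85)]
cap_lid [([0.471, 0.079, 0.044], 0.78)]
small_lid [([0.423, 0.23, 0.018], 0.9)]
wide_lid [([0.447, -0.236, 0.014], 0.89)]
canister [([0.738, -0.114, 0.098], 0.58)]
timer [([0.743, 0.124, 0.048], 0.7), ([0.479, -0.072, 0.007], 0.67), ([0.738, -0.12, 0.102], 0.24)]
side [[0.955, -0.167, 0.244, 0.388], [-0.295, -0.572, 0.765, -0.655], [0.012, -0.803, -0.596, 0.528], [0.0, 0.0, 0.0, 1.0]] 362.5660598427633
tea_caddy [([0.62
[... 308 characters left out ...]
, 0.017], 0.98)]
wide_lid [([0.439, -0.255, 0.018], 0.82)]
canister [([0.74, -0.159, 0.093], 0.83), ([0.422, 0.217, 0.017], 0.65)]
timer [([0.755, 0.119, 0.048], 0.53)]
{'intrinsics': array([[292.99727483,   0.        , 258.87954473],
       [  0.        , 292.99727483, 191.42839992],
       [  0.        ,   0.        ,   1.        ]]), 'tool_from_camera': array([[ 9.99999460e-01, -9.17463562e-04,  4.88493188e-04,
        -1.53593687e-03],
       [ 7.46163086e-04,  9.60836095e-01,  2.77116297e-01,
        -7.11335020e-02],
       [-7.23605992e-04, -2.77115783e-01,  9.60836260e-01,
        -1.42492502e-01],
       [ 0.00000000e+00,  0.00000000e+00,  0.00000000e+00,
         1.00000000e+00]])}
```

View pics/top0.png

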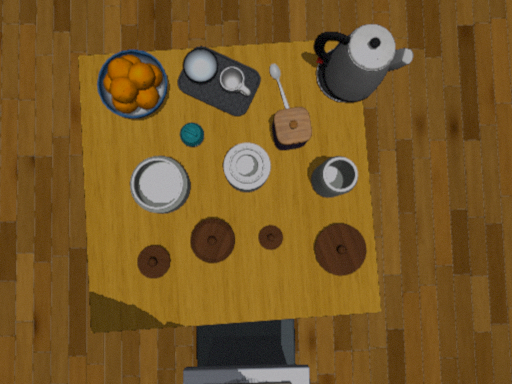

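View pics/side0.png

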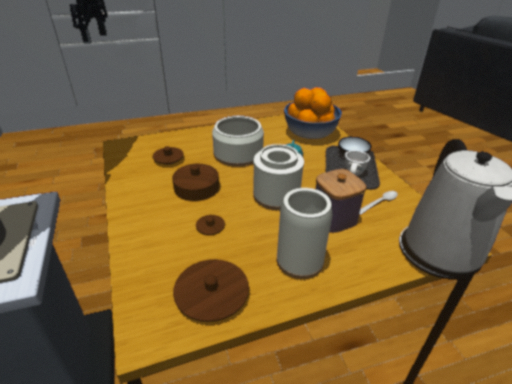

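The top view shows everything: the inner lid is at about (270,237), the cap at (213,240), the small lid at (154,261) and the wide lid at (340,249). The caddy is at (247,167), the low jar at (160,184) and the tall jar at (335,177). The side view agrees. Next I fit circles for accurate centres.

```bash
cat > fit.py <<'E'
from h import *
from scipy.optimize import least_squares
# name: guess xy, z of the visible level, outer radius
G=dict(tea_caddy=(.652,-.009,.120,.042),tall_jar=(.624,-.24,.150,.040),low_jar=(.62,.2,.090,.062),
 inner_lid=(.478,-.072,.005,.032),cap_lid=(.471,.07,.042,.050),small_lid=(.421,.225,.018,.042),wide_lid=(.443,-.245,.018,.066))
def fit(C,p,name,g=None):
    x,y,z,r=G[name]
    if g: x,y=g
    lid='lid' in name
    m=(abs(C[...,2]-z)<.007)&(np.hypot(C[...,0]-x,C[...,1]-y)<r+.03)
    if lid: m&=(p.max(-1)<110)
    Q=C[m]; 
    if len(Q)<20: return None
    (cx,cy),cr=cv2.minEnclosingCircle(Q[:,:2].astype(np.float32))
    # boundary points by angular sector -> robust circle fit
    c=np.array([cx,cy])
    for _ in range(3):
        a=np.arctan2(*(Q[:,:2]-c).T[::-1]); rr=np.hypot(*(Q[:,:2]-c).T); b=((a+np.pi)/(2*np.pi)*36).astype(int)
        E=np.array([Q[b==k][rr[b==k].argmax(),:2] for k in range(36) if (b==k).any()])
        s=least_squares(lambda q:np.hypot(E[:,0]-q[0],E[:,1]-q[1])-q[2],[*c,r],loss='soft_l1',f_scale=.002)
        c=s.x[:2]
    zr=np.median(Q[:,2])
    kn=None
    if lid:
        kz=dict(inner_lid=.023,cap_lid=.064,small_lid=.040,wide_lid=.040)[name]
        k=C[(abs(C[...,2]-kz)<.006)&(np.hypot(C[...,0]-c[0],C[...,1]-c[1])<.02)]
        if len(k): kn=(k.mean(0)).round(4).tolist()+[len(k)]
    return c.round(4).tolist(),'r',round(s.x[2],4),'z',round(zr,4),'enc',np.round([cx,cy,cr],4).tolist(),'n',len(Q),len(E),'knob',kn
E
python3 - <<'E'
from fit import *
for n in ['top','side']:
    f=np.load(f'{n}0.npz'); C=cloud(f['d'],f['K'],f['W'])
    for k in G: print(n,k,fit(C,f['p'],k))
E
```

```text
top tea_caddy ([0.6499, -0.0099], 'r', np.float64(0.0414), 'z', np.float64(0.1161), 'enc', [0.65, -0.0098, 0.0421], 'n', 452, 36, 'knob', None)
top tall_jar ([0.6208, -0.2194], 'r', np.float64(0.0394), 'z', np.float64(0.1498), 'enc', [0.6212, -0.2196, 0.0403], 'n', 346, 36, 'knob', None)
top low_jar ([0.6139, 0.205], 'r', np.float64(0.0638), 'z', np.float64(0.0895), 'enc', [0.6136, 0.2046, 0.0653], 'n', 493, 36, 'knob', None)
top inner_lid ([0.4786, -0.068], 'r', np.float64(0.0307), 'z', np.float64(0.0054), 'enc', [0.4783, -0.068, 0.0317], 'n', 429, 36, 'knob', [0.477, -0.0669, 0.0224, 37])
top cap_lid ([0.4742, 0.079], 'r', np.float64(0.0543), 'z', np.float64(0.0417), 'enc', [0.4736, 0.0794, 0.0555], 'n', 1443, 36, 'knob', [0.4736, 0.0791, 0.063, 64])
top small_lid ([0.4236, 0.2296], 'r', np.float64(0.0404), 'z', np.float64(0.0185), 'enc', [0.4233, 0.2298, 0.0413], 'n', 767, 36, 'knob', [0.423, 0.2295, 0.0393, 60])
top wide_lid ([0.4438, -0.2431], 'r', np.float64(0.0649), 'z', np.float64(0.0181), 'enc', [0.4429, -0.2432, 0.066], 'n', 2022, 36, 'knob', [0.4437, -0.2423, 0.0393, 57])

[... 409 characters left out ...]
334, 36, 'knob', None)
side inner_lid ([0.4776, -0.0723], 'r', np.float64(0.0296), 'z', np.float64(0.0052), 'enc', [0.4761, -0.0715, 0.0324], 'n', 373, 36, 'knob', [0.4774, -0.0727, 0.0212, 44])
side cap_lid ([0.473, 0.0702], 'r', np.float64(0.0513), 'z', np.float64(0.0416), 'enc', [0.4735, 0.0716, 0.0541], 'n', 837, 36, 'knob', [0.4728, 0.0725, 0.062, 44])
side small_lid ([0.4229, 0.2228], 'r', np.float64(0.0385), 'z', np.float64(0.018), 'enc', [0.4228, 0.2236, 0.0405], 'n', 336, 34, 'knob', [0.4226, 0.2241, 0.0382, 32])
side wide_lid ([0.4436, -0.2475], 'r', np.float64(0.0645), 'z', np.float64(0.0181), 'enc', [0.4443, -0.2467, 0.0661], 'n', 3476, 36, 'knob', [0.4436, -0.2484, 0.0386, 111])
```

```bash
cat >> h.py <<'E'
def shift(x,y,z):
    o=monitor.get_obs(); Rm=R.from_quat(o['ee_rot']); D=R.from_matrix(np.diag([1.,-1,-1]))
    print('tool shift mm',(1000*Rm.inv().apply(np.array([x,y,z])-o['position'])).round(1),'turn',(Rm.inv()*D).as_rotvec(degrees=True).round(2))
E
python3 -c "
from h import *
shift(.478,-.07,.2)"
```

```text
tool shift mm [-472.9  458.5   31.3] turn [-0.000e+00 -1.000e-02  6.331e+01]
```

Call:
servo_tool:
  motion:
    - [1,-0.04,0.04,0,0,0,6]
    - [1,-0.08,0.08,0,0,0,12]
    - [1,-0.12,0.12,0,0,0,18]
    - [1,-0.16,0.16,0.01,0,0,24]
    - [1,-0.2,0.2,0.01,0,0,30]
    - [1,-0.24,0.24,0.015,0,0,36]
    - [1,-0.28,0.28,0.015,0,0,42]
    - [1,-0.32,0.32,0.02,0,0,48]
    - [1,-0.36,0.36,0.02,0,0,54]
    - [1,-0.4,0.4,0.025,0,0,60]
    - [1,-0.44,0.43,0.03,0,0,63.3]
    - [0.7,-0.473,0.4585,0.031,0,0,63.3]
    - [0.7,-0.473,0.4585,0.031,0,0,63.3]
    - [0.7,-0.473,0.4585,0.031,0,0,63.3]
  grip_force: 30

```text
clock: 2.75
position: [0.4778, -0.0695, 0.2003]
ee_rot: [1.0, 0.0, -0.0, -0.0]
ft_force: [-0.2, 0.5, 0.1]
grip_width: 0.701
```

```bash
python3 - <<'E'
from fit import *
o=monitor.get_obs(); print(o['clock'],np.round(o['position'],4),np.round(o['ee_rot'],3),np.round(o['joint_pos'],2),o['grip_width'],np.round(o['ft_force'],2))
p,d,K,W=cam('wrist'); cv2.imwrite('pics/w1.png',p); C=cloud(d,K,W)
for k in ['inner_lid','cap_lid','wide_lid','tea_caddy']: print(k,fit(C,p,k))
E
```

```text
2.75 [ 0.4778 -0.0695  0.2003] [ 1.  0. -0. -0.] [-0.49  0.02  0.55  1.89 -0.01  1.23  0.07] 0.7011501450627258 [-0.22  0.5   0.06]
inner_lid ([0.4775, -0.0668], 'r', np.float64(0.0281), 'z', np.float64(0.0048), 'enc', [0.478, -0.0687, 0.0303], 'n', 1132, 25, 'knob', [0.4769, -0.0697, 0.0215, 191])
cap_lid ([0.4746, 0.0439], 'r', np.float64(0.0251), 'z', np.float64(0.0423), 'enc', [0.474, 0.0496, 0.0323], 'n', 69, 12, 'knob', None)
wide_lid ([0.4204, -0.2264], 'r', np.float64(0.041), 'z', np.float64(0.0178), 'enc', [0.4415, -0.2435, 0.0637], 'n', 148, 30, 'knob', [0.4356, -0.2388, 0.0356, 5])
tea_caddy ([0.6477, -0.0136], 'r', np.float64(0.0407), 'z', np.float64(0.1175), 'enc', [0.6493, -0.0133, 0.0421], 'n', 2519, 28, 'knob', None)
```

View pics/w1.png

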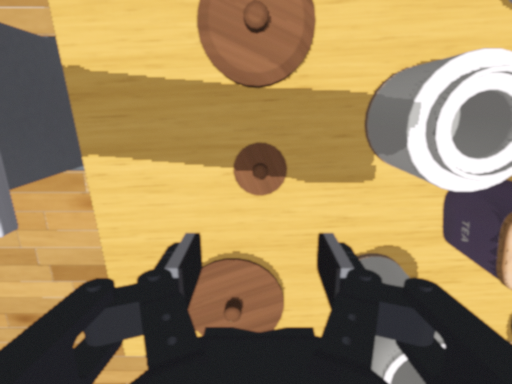

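The wrist view has the inner lid's knob at (260,168), directly under the jaws. I'll grasp it now.

Call:
servo_tool:
  motion:
    - [0.6,0,0,0.05,0,0,0]
    - [0.6,0,0,0.1,0,0,0]
    - [0.6,0,0,0.15,0,0,0]
    - [0.6,0,0,0.18,0,0,0]
    - [0.6,0,0,0.192,0,0,0]
    - [0.6,0,0,0.192,0,0,0]
    - [0,0,0,0.192,0,0,0]
    - [0,0,0,0.192,0,0,0]
    - [0,0,0,0.192,0,0,0]
    - [0,0,0,0.192,0,0,0]
    - [0,0,0,0.192,0,0,0]
    - [0,0,0,0.192,0,0,0]
  grip_force: 30

```text
clock: 4.3
position: [0.4789, -0.0699, 0.0095]
ee_rot: [1.0, 0.0, 0.001, -0.0]
ft_force: [-1.1, 1.1, 7.8]
grip_width: 0.189
```

Call:
servo_tool:
  motion:
    - [0,0,0,-0.03,0,0,0]
    - [0,0,0,-0.08,0,0,0]
    - [0,0,0,-0.13,0,0,0]
    - [0,0.02,0,-0.17,0,0,0]
    - [0,0.06,-0.02,-0.19,0,0,0]
    - [0,0.1,-0.04,-0.19,0,0,0]
    - [0,0.14,-0.0575,-0.19,0,0,0]
    - [0,0.16,-0.0575,-0.19,0,0,0]
    - [0,0.171,-0.0575,-0.19,0,0,0]
    - [0,0.171,-0.0575,-0.19,0,0,0]
    - [0,0.171,-0.0575,-0.19,0,0,0]

```text
clock: 5.68
position: [0.6483, -0.013, 0.1987]
ee_rot: [1.0, -0.0, 0.0, -0.0]
ft_force: [-0.3, -0.0, -0.3]
grip_width: 0.188
```

```bash
python3 - <<'E'
from fit import *
o=monitor.get_obs(); print(o['clock'],np.round(o['position'],4),o['grip_width'],np.round(o['ft_force'],2))
p,d,K,W=cam('wrist'); cv2.imwrite('pics/w2.png',p); C=cloud(d,K,W)
print(fit(C,p,'tea_caddy'))
G['inner_lid']=(o['position'][0],o['position'][1],o['position'][2]-.0045,.032)
print(fit(C,p,'inner_lid'))
E
```

```text
5.675 [ 0.6483 -0.013   0.1987] 0.18759228224650096 [-0.35 -0.   -0.29]
([0.6501, -0.0129], 'r', np.float64(0.0417), 'z', np.float64(0.1186), 'enc', [0.65, -0.013, 0.042], 'n', 1699, 21, 'knob', None)
([0.6471, -0.0112], 'r', np.float64(0.0299), 'z', np.float64(0.1938), 'enc', [0.6472, -0.0129, 0.0316], 'n', 5033, 30, 'knob', None)
```

View pics/w2.png

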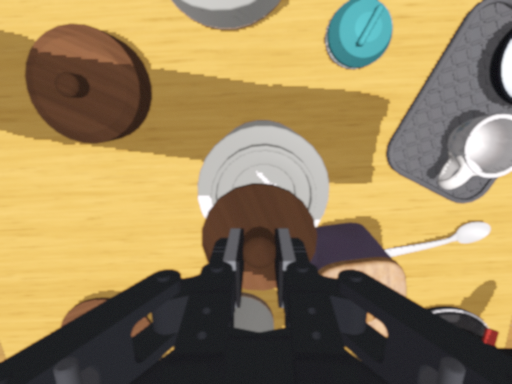

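Call:
servo_tool:
  motion:
    - [0,0.0025,0,0.02,0,0,0]
    - [0,0.0025,0,0.045,0,0,0]
    - [0,0.0025,0,0.06,0,0,0]
    - [0,0.0025,0,0.068,0,0,0]
    - [0,0.0025,0,0.074,0,0,0]
    - [0,0.0025,0,0.076,0,0,0]
    - [0,0.0025,0,0.0765,0,0,0]
    - [0,0.0025,0,0.0765,0,0,0]

```text
clock: 6.72
position: [0.6517, -0.0126, 0.1226]
ee_rot: [1.0, 0.0, 0.0, -0.0]
ft_force: [-3.1, 0.8, 5.3]
grip_width: 0.187
```

Call:
servo_tool:
  motion:
    - [0.4,0,0,0,0,0,0]
    - [0.4,0,0,0,0,0,0]
    - [0.4,0,0,0,0,0,0]
    - [0.4,0,0,0,0,0,0]
    - [0.4,0,0,-0.02,0,0,0]
    - [0.4,0,0,-0.06,0,0,0]
    - [0.5,-0.04,-0.02,-0.09,0,0,0]
    - [0.6,-0.09,-0.05,-0.09,0,0,0]
    - [0.6,-0.12,-0.08,-0.09,0,0,0]
    - [0.6,-0.12,-0.08,-0.09,0,0,0]

```text
clock: 7.98
position: [0.5301, 0.0702, 0.2136]
ee_rot: [1.0, 0.002, 0.001, -0.001]
ft_force: [0.7, -0.4, 0.1]
grip_width: 0.598
```

```bash
python3 - <<'E'
from fit import *
o=monitor.get_obs(); print(o['clock'],np.round(o['position'],4),o['grip_width'],np.round(o['ft_force'],2))
p,d,K,W=cam('top'); C=cloud(d,K,W); 
p2,d2,K2,W2=cam('wrist'); C2=cloud(d2,K2,W2)
for k in ['cap_lid','tea_caddy']: print(k,fit(C,p,k)[0],fit(C2,p2,k))
G['inner_lid']=(.65,-.0125,.118,.032)
for c,q in ((C,p),(C2,p2)):
  m=(np.hypot(c[...,0]-.65,c[...,1]+.0125)<.036)&(q.max(-1)<110)&(c[...,2]>.1)
  Q=c[m&(c[...,2]<.126)]
  A=np.c_[Q[:,:2]-[.65,-.0125],np.ones(len(Q))]; s=np.linalg.lstsq(A,Q[:,2],rcond=None)[0]; print('plane',s.round(4),len(Q),'mean',Q.mean(0).round(4),'knob',c[m&(c[...,2]>.13)].mean(0).round(4))
cv2.imwrite('pics/c3.png',np.hstack([cv2.resize(p[110:230,190:310],(400,400)),cv2.resize(p2,(400,300))[:,:].copy() if 0 else cv2.copyMakeBorder(cv2.resize(p2,(400,300)),0,100,0,0,0)]))
E
```

```text
7.975 [0.5301 0.0702 0.2136] 0.5983896161700711 [ 0.7  -0.44  0.09]
cap_lid [0.4749, 0.0727] ([0.4733, 0.0775], 'r', np.float64(0.0546), 'z', np.float64(0.0414), 'enc', [0.4733, 0.0767, 0.0558], 'n', 7132, 36, 'knob', [0.4739, 0.0771, 0.0627, 343])
tea_caddy [0.6499, -0.0098] ([0.6501, 0.0054], 'r', np.float64(0.0272), 'z', np.float64(0.1178), 'enc', [0.6512, -0.0084, 0.0416], 'n', 2703, 36, 'knob', None)
plane [-0.0011 -0.0052  0.1184] 495 mean [ 0.6511 -0.0109  0.1184] knob [ 0.6498 -0.0101  0.1347]
plane [-0.0115 -0.0509  0.1187] 1264 mean [0.6508 0.0022 0.118 ] knob [ 0.6425 -0.0086  0.1314]
```

View pics/c3.png

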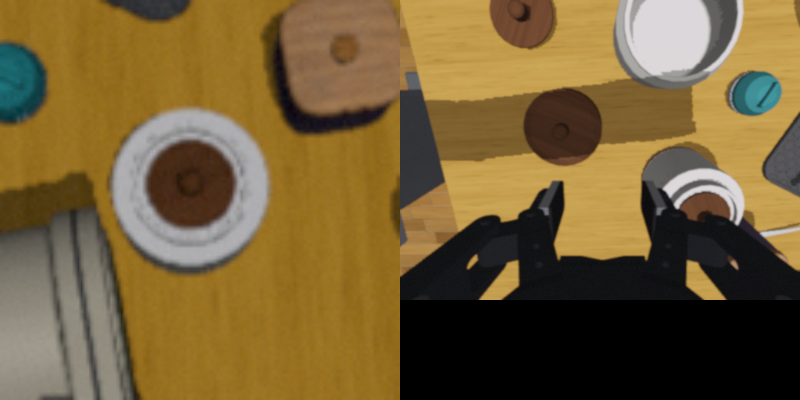

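The top crop has the inner lid centred in the caddy mouth at (190,183). The plane fit puts it level at 118.4 mm. Next is the cap.

Call:
servo_tool:
  motion:
    - [0.6,-0.03,-0.004,0.03,0,0,0]
    - [0.6,-0.0565,-0.007,0.07,0,0,0]
    - [0.6,-0.0565,-0.007,0.11,0,0,0]
    - [0.6,-0.0565,-0.007,0.145,0,0,0]
    - [0.6,-0.0565,-0.007,0.16,0,0,0]
    - [0.6,-0.0565,-0.007,0.166,0,0,0]
    - [0,-0.0565,-0.007,0.166,0,0,0]
    - [0,-0.0565,-0.007,0.166,0,0,0]
    - [0,-0.0565,-0.007,0.166,0,0,0]
    - [0,-0.0565,-0.007,0.166,0,0,0]
    - [0,-0.0565,-0.007,0.166,0,0,0]
  grip_force: 40

```text
clock: 9.45
position: [0.4758, 0.0745, 0.047]
ee_rot: [1.0, 0.0, 0.001, -0.0]
ft_force: [-0.9, -0.4, 6.4]
grip_width: 0.235
```

Call:
servo_tool:
  motion:
    - [0,0,0,-0.03,0,0,0]
    - [0,0,0,-0.08,0,0,0]
    - [0,0,0,-0.13,0,0,0]
    - [0,0,0,-0.17,0,0,0]
    - [0,0.04,0.02,-0.19,0,0,0]
    - [0,0.08,0.04,-0.19,0,0,0]
    - [0,0.12,0.06,-0.19,0,0,0]
    - [0,0.15,0.08,-0.19,0,0,0]
    - [0,0.175,0.09,-0.19,0,0,0]
    - [0,0.175,0.09,-0.19,0,0,0]
    - [0,0.175,0.09,-0.19,0,0,0]

```text
clock: 10.82
position: [0.6494, -0.0152, 0.2358]
ee_rot: [1.0, 0.0, -0.0, -0.0]
ft_force: [0.5, -0.3, -1.6]
grip_width: 0.229
```

```bash
python3 - <<'E'
from fit import *
o=monitor.get_obs(); print(o['clock'],np.round(o['position'],4),o['grip_width'],np.round(o['ft_force'],2))
p,d,K,W=cam('wrist'); cv2.imwrite('pics/w4.png',p); C=cloud(d,K,W); z=o['position'][2]
r=fit(C,p,'tea_caddy'); print(r)
G['cap_lid']=(o['position'][0],o['position'][1]+.003,z-.005,.050)
print(fit(C,p,'cap_lid'))
p,d,K,W=cam('side');C=cloud(d,K,W);print('side',fit(C,p,'cap_lid'),fit(C,p,'tea_caddy'))
cv2.imwrite('pics/s4.png',p)
E
```

```text
10.825 [ 0.6494 -0.0152  0.2358] 0.22886550230056982 [ 0.53 -0.28 -1.57]
None
([0.6494, -0.0053], 'r', np.float64(0.0495), 'z', np.float64(0.2301), 'enc', [0.6478, -0.0133, 0.0555], 'n', 18078, 33, 'knob', None)
side ([0.6476, -0.014], 'r', np.float64(0.0548), 'z', np.float64(0.2304), 'enc', [0.6471, -0.0135, 0.0568], 'n', 870, 29, 'knob', None) ([0.6501, -0.0136], 'r', np.float64(0.0416), 'z', np.float64(0.118), 'enc', [0.6502, -0.0141, 0.0431], 'n', 610, 36, 'knob', None)
```

View pics/s4.png

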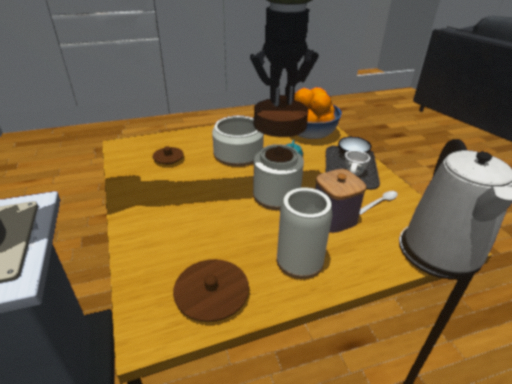

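The cap hangs level over the caddy at about (280,117). By the side fit it needs +2.5 mm in x.

Call:
servo_tool:
  motion:
    - [0,0.0025,0,0.01,0,0,0]
    - [0,0.0025,0,0.03,0,0,0]
    - [0,0.0025,0,0.045,0,0,0]
    - [0,0.0025,0,0.06,0,0,0]
    - [0,0.0025,0,0.072,0,0,0]
    - [0,0.0025,0,0.08,0,0,0]
    - [0,0.0025,0,0.084,0,0,0]
    - [0,0.0025,0,0.085,0,0,0]
    - [0,0.0025,0,0.085,0,0,0]

```text
clock: 12.05
position: [0.6526, -0.0156, 0.1512]
ee_rot: [1.0, 0.0, 0.0, -0.0]
ft_force: [-1.0, 0.3, -1.9]
grip_width: 0.235
```

Call:
servo_tool:
  motion:
    - [0,0,0,0.001,0,0,0]
    - [0,0,0,0.0015,0,0,0]
    - [0,0,0,0.0015,0,0,0]

```text
clock: 12.42
position: [0.6529, -0.0156, 0.1511]
ee_rot: [1.0, 0.0, 0.001, -0.0]
ft_force: [-4.9, 0.5, 10.3]
grip_width: 0.231
```

Call:
servo_tool:
  motion:
    - [0.5,0,0,0,0,0,0]
    - [0.5,0,0,0,0,0,0]
    - [0.5,0,0,0,0,0,0]
    - [0.5,0,0,0,0,0,0]
    - [0.5,0,0,-0.02,0,0,0]
    - [0.5,0,0,-0.06,0,0,0]
    - [0.6,-0.03,-0.03,-0.08,0,0,0]
    - [0.6,-0.07,-0.07,-0.08,0,0,0]
    - [0.6,-0.11,-0.11,-0.08,0,0,0]
    - [0.6,-0.15,-0.15,-0.08,0,0,0]
    - [0.6,-0.19,-0.19,-0.07,0,0,0]
    - [0.6,-0.22,-0.23,-0.06,0,0,0]
    - [0.6,-0.229,-0.242,-0.05,0,0,0]
    - [0.6,-0.229,-0.242,-0.05,0,0,0]
    - [0.6,-0.229,-0.242,-0.05,0,0,0]

```text
clock: 14.3
position: [0.4247, 0.2251, 0.2001]
ee_rot: [1.0, -0.001, 0.0, -0.0]
ft_force: [0.6, -1.1, 0.0]
grip_width: 0.598
```

```bash
python3 - <<'E'
from fit import *
o=monitor.get_obs(); print(o['clock'],np.round(o['position'],4),o['grip_width'],np.round(o['ft_force'],2))
p2,d2,K2,W2=cam('wrist'); C2=cloud(d2,K2,W2)
print(fit(C2,p2,'small_lid'))
G['cap_lid']=(.65,-.013,.146,.050)
for n in ['top','side']:
  p,d,K,W=cam(n);c=cloud(d,K,W)
  print(n,fit(c,p,'cap_lid'),'TALL',fit(c,p,'tall_jar')[:1])
  Q=c[(np.hypot(c[...,0]-.65,c[...,1]+.0125)<.045)&(c[...,2]<.155)&(c[...,2]>.135)]
  A=np.c_[Q[:,:2]-[.65,-.0125],np.ones(len(Q))]; print('plane',np.linalg.lstsq(A,Q[:,2],rcond=None)[0].round(4))
cv2.imwrite('pics/c5.png',np.hstack([cv2.resize(p[110:230,220:340],(400,400)),cv2.copyMakeBorder(cv2.resize(p2,(400,300)),0,100,0,0,0)]))
E
```

```text
14.3 [0.4247 0.2251 0.2001] 0.5980527509697143 [ 0.6  -1.14  0.01]
([0.4251, 0.2248], 'r', np.float64(0.0384), 'z', np.float64(0.0178), 'enc', [0.4231, 0.2274, 0.041], 'n', 3117, 36, 'knob', [0.4225, 0.2278, 0.0387, 314])
top ([0.6511, -0.0107], 'r', np.float64(0.0549), 'z', np.float64(0.1455), 'enc', [0.6511, -0.0109, 0.0557], 'n', 1737, 36, 'knob', None) TALL ([0.6208, -0.2194],)
plane [0.0008 0.0071 0.1463]
side ([0.6504, -0.0165], 'r', np.float64(0.0533), 'z', np.float64(0.1454), 'enc', [0.6514, -0.0154, 0.0558], 'n', 934, 34, 'knob', None) TALL ([0.6211, -0.2233],)
plane [ 0.003  -0.0016  0.1462]
```

View pics/c5.png

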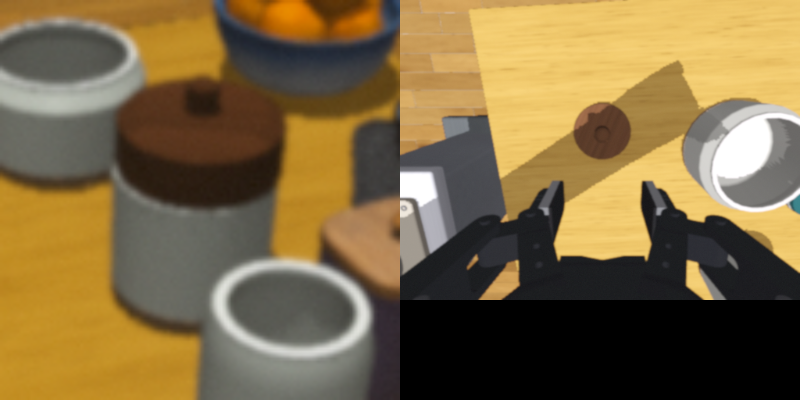

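The cap sits level on the shoulder: its top is at 146 mm and the plane slope is under 0.01. Now the small lid.

Call:
servo_tool:
  motion:
    - [0.6,-0.002,-0.003,0.05,0,0,0]
    - [0.6,-0.002,-0.003,0.1,0,0,0]
    - [0.6,-0.002,-0.003,0.14,0,0,0]
    - [0.6,-0.002,-0.003,0.165,0,0,0]
    - [0.6,-0.002,-0.003,0.176,0,0,0]
    - [0.6,-0.002,-0.003,0.176,0,0,0]
    - [0,-0.002,-0.003,0.176,0,0,0]
    - [0,-0.002,-0.003,0.176,0,0,0]
    - [0,-0.002,-0.003,0.176,0,0,0]
    - [0,-0.002,-0.003,0.176,0,0,0]
    - [0,-0.002,-0.003,0.176,0,0,0]
  grip_force: 40

```text
clock: 15.82
position: [0.4221, 0.2299, 0.0246]
ee_rot: [1.0, 0.0, 0.001, -0.001]
ft_force: [-1.0, -1.6, 6.3]
grip_width: 0.234
```

Call:
servo_tool:
  motion:
    - [0,0,0,-0.03,0,0,0]
    - [0,0,0,-0.08,0,0,0]
    - [0,0,0,-0.13,0,0,0]
    - [0,0.01,0.03,-0.17,0,0,0]
    - [0,0.03,0.07,-0.2,0,0,0]
    - [0,0.05,0.11,-0.21,0,0,0]
    - [0,0.07,0.15,-0.21,0,0,0]
    - [0,0.09,0.19,-0.21,0,0,0]
    - [0,0.11,0.23,-0.21,0,0,0]
    - [0,0.13,0.27,-0.21,0,0,0]
    - [0,0.15,0.31,-0.21,0,0,0]
    - [0,0.17,0.35,-0.21,0,0,0]
    - [0,0.19,0.39,-0.21,0,0,0]
    - [0,0.198,0.43,-0.21,0,0,0]
    - [0,0.198,0.4485,-0.2,0,0,0]
    - [0,0.198,0.4485,-0.19,0,0,0]
    - [0,0.198,0.4485,-0.19,0,0,0]
    - [0,0.198,0.4485,-0.19,0,0,0]

```text
clock: 18.08
position: [0.6199, -0.2171, 0.2135]
ee_rot: [1.0, 0.001, 0.0, -0.001]
ft_force: [-0.1, -0.2, -0.8]
grip_width: 0.228
```

```bash
python3 - <<'E'
from fit import *
o=monitor.get_obs(); print(o['clock'],np.round(o['position'],4),np.round(o['ee_rot'],3),o['grip_width'],np.round(o['ft_force'],2))
x,y,z=o['position']
G['small_lid']=(x,y,z-.0246+.018,.042)
for n in ['wrist','top','side']:
  p,d,K,W=cam(n);c=cloud(d,K,W)
  print(n,'LID',fit(c,p,'small_lid'),'TALL',fit(c,p,'tall_jar'))
  cv2.imwrite(f'pics/{n}6.png',p)
E
```

```text
18.075 [ 0.6199 -0.2171  0.2135] [ 1.     0.001  0.    -0.001] 0.22849803291964937 [-0.15 -0.21 -0.84]
wrist LID ([0.6186, -0.2167], 'r', np.float64(0.0392), 'z', np.float64(0.2065), 'enc', [0.6188, -0.2185, 0.0409], 'n', 8411, 27, 'knob', None) TALL ([0.6207, -0.2227], 'r', np.float64(0.0397), 'z', np.float64(0.1493), 'enc', [0.622, -0.1982, 0.0311], 'n', 606, 11, 'knob', None)
top LID ([0.6186, -0.2155], 'r', np.float64(0.0402), 'z', np.float64(0.2072), 'enc', [0.6188, -0.2081, 0.04], 'n', 464, 18, 'knob', None) TALL ([0.6207, -0.2191], 'r', np.float64(0.0394), 'z', np.float64(0.149), 'enc', [0.6168, -0.2069, 0.0375], 'n', 94, 15, 'knob', None)
side LID ([0.618, -0.221], 'r', np.float64(0.0411), 'z', np.float64(0.207), 'enc', [0.6182, -0.2208, 0.042], 'n', 974, 29, 'knob', None) TALL ([0.6204, -0.2242], 'r', np.float64(0.0393), 'z', np.float64(0.1491), 'enc', [0.621, -0.223, 0.0408], 'n', 556, 36, 'knob', None)
```

View pics/side6.png

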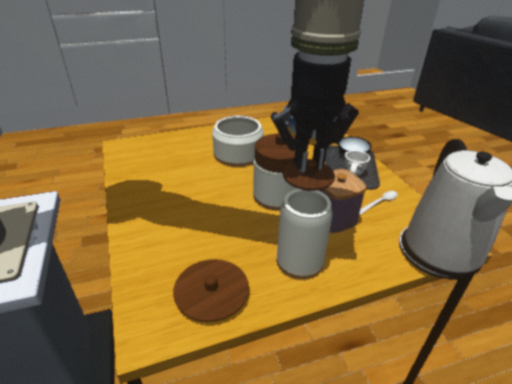

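The lid hangs level at about (308,175), and all three cameras put it about 2 mm short in x and 3.5 mm high in y. I correct for that and lower it.

Call:
servo_tool:
  motion:
    - [0,0.002,0.0035,0,0,0,0]
    - [0,0.002,0.0035,0.015,0,0,0]
    - [0,0.002,0.0035,0.03,0,0,0]
    - [0,0.002,0.0035,0.038,0,0,0]
    - [0,0.002,0.0035,0.044,0,0,0]
    - [0,0.002,0.0035,0.049,0,0,0]
    - [0,0.002,0.0035,0.051,0,0,0]
    - [0,0.002,0.0035,0.0515,0,0,0]
    - [0,0.002,0.0035,0.0515,0,0,0]

```text
clock: 19.35
position: [0.6217, -0.2227, 0.1628]
ee_rot: [1.0, 0.0, 0.001, -0.0]
ft_force: [-2.8, 0.4, 5.6]
grip_width: 0.23
```

Call:
servo_tool:
  motion:
    - [0.5,0,0,0,0,0,0]
    - [0.5,0,0,0,0,0,0]
    - [0.5,0,0,0,0,0,0]
    - [0.5,0,0,0,0,0,0]
    - [0.5,0,0,-0.02,0,0,0]
    - [0.5,0,0,-0.06,0,0,0]
    - [0.6,-0.03,0.005,-0.06,0,0,0]
    - [0.6,-0.07,0.01,-0.06,0,0,0]
    - [0.6,-0.11,0.015,-0.05,0,0,0]
    - [0.6,-0.15,0.022,-0.04,0,0,0]
    - [0.6,-0.178,0.022,-0.04,0,0,0]
    - [0.6,-0.178,0.022,-0.04,0,0,0]
    - [0.6,-0.178,0.022,-0.04,0,0,0]

```text
clock: 20.98
position: [0.4445, -0.2446, 0.2028]
ee_rot: [1.0, 0.0, 0.001, -0.0]
ft_force: [-0.2, 0.1, -1.0]
grip_width: 0.6
```

```bash
python3 - <<'E'
from fit import *
o=monitor.get_obs(); print(o['clock'],np.round(o['position'],4),o['grip_width'],np.round(o['ft_force'],2))
p2,d2,K2,W2=cam('wrist'); C2=cloud(d2,K2,W2)
print(fit(C2,p2,'wide_lid'))
G['small_lid']=(.621,-.222,.156,.042)
for n in ['top','side']:
  p,d,K,W=cam(n);c=cloud(d,K,W)
  print(n,fit(c,p,'small_lid'))
  Q=c[(np.hypot(c[...,0]-.621,c[...,1]+.2215)<.037)&(c[...,2]<.164)&(c[...,2]>.148)]
  A=np.c_[Q[:,:2]-[.621,-.2215],np.ones(len(Q))]; print('plane',np.linalg.lstsq(A,Q[:,2],rcond=None)[0].round(4))
cv2.imwrite('pics/c7.png',np.hstack([cv2.resize(p[160:280,240:360],(400,400)),cv2.copyMakeBorder(cv2.resize(p2,(400,300)),0,100,0,0,0)]))
E
```

```text
20.975 [ 0.4445 -0.2446  0.2028] 0.6003142320526529 [-0.19  0.09 -0.96]
([0.4615, -0.22], 'r', np.float64(0.0377), 'z', np.float64(0.0178), 'enc', [0.4579, -0.2267, 0.0577], 'n', 3728, 36, 'knob', None)
top ([0.6204, -0.2217], 'r', np.float64(0.0412), 'z', np.float64(0.1561), 'enc', [0.6204, -0.2217, 0.0421], 'n', 989, 36, 'knob', None)
plane [0.0094 0.0063 0.1563]
side ([0.6203, -0.2259], 'r', np.float64(0.0413), 'z', np.float64(0.1561), 'enc', [0.6204, -0.2255, 0.0425], 'n', 1099, 34, 'knob', None)
plane [-0.0036 -0.0026  0.1563]
```

View pics/c7.png

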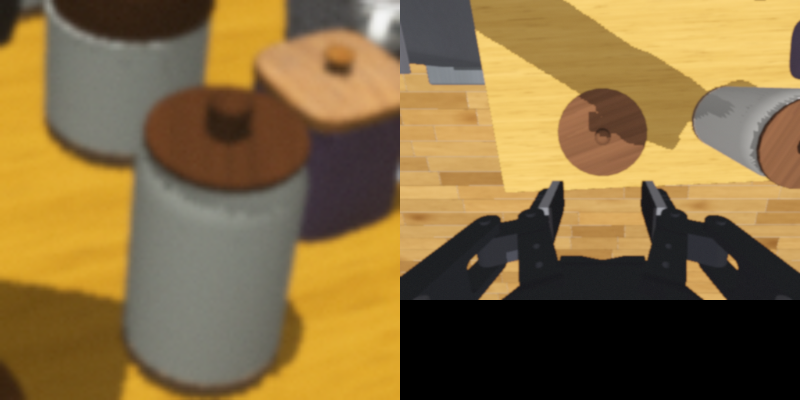

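The small lid is home: its flange top is at 156 mm and level. The wide lid's knob is under the jaws, so I grasp it.

Call:
servo_tool:
  motion:
    - [0.6,0,0,0.05,0,0,0]
    - [0.6,0,0,0.1,0,0,0]
    - [0.6,0,0,0.14,0,0,0]
    - [0.6,0,0,0.165,0,0,0]
    - [0.6,0,0,0.178,0,0,0]
    - [0.6,0,0,0.178,0,0,0]
    - [0,0,0,0.178,0,0,0]
    - [0,0,0,0.178,0,0,0]
    - [0,0,0,0.178,0,0,0]
    - [0,0,0,0.178,0,0,0]
    - [0,0,0,0.178,0,0,0]
  grip_force: 50

```text
clock: 22.5
position: [0.4443, -0.2448, 0.025]
ee_rot: [1.0, 0.0, 0.001, -0.0]
ft_force: [-0.8, 0.7, 5.9]
grip_width: 0.229
```

Call:
servo_tool:
  motion:
    - [0,0,0,-0.03,0,0,0]
    - [0,0,0,-0.08,0,0,0]
    - [0,0,0,-0.13,0,0,0]
    - [0,0.01,-0.03,-0.17,0,0,0]
    - [0,0.02,-0.07,-0.2,0,0,0]
    - [0,0.03,-0.11,-0.21,0,0,0]
    - [0,0.04,-0.15,-0.21,0,0,0]
    - [0,0.05,-0.19,-0.21,0,0,0]
    - [0,0.07,-0.23,-0.21,0,0,0]
    - [0,0.09,-0.27,-0.21,0,0,0]
    - [0,0.11,-0.31,-0.21,0,0,0]
    - [0,0.13,-0.35,-0.21,0,0,0]
    - [0,0.15,-0.39,-0.19,0,0,0]
    - [0,0.17,-0.43,-0.17,0,0,0]
    - [0,0.17,-0.448,-0.15,0,0,0]
    - [0,0.17,-0.448,-0.14,0,0,0]
    - [0,0.17,-0.448,-0.14,0,0,0]
    - [0,0.17,-0.448,-0.14,0,0,0]

```text
clock: 24.75
position: [0.6139, 0.2018, 0.1652]
ee_rot: [1.0, -0.001, 0.001, -0.0]
ft_force: [0.2, -0.5, -1.4]
grip_width: 0.227
```

```bash
python3 - <<'E'
from fit import *
o=monitor.get_obs(); print(o['clock'],np.round(o['position'],4),np.round(o['ee_rot'],3),o['grip_width'],np.round(o['ft_force'],2))
x,y,z=o['position']
G['wide_lid']=(x,y,z-.007,.066)
for n in ['wrist','top','side']:
  p,d,K,W=cam(n);c=cloud(d,K,W)
  pp=p if n!='wrist' else p*0
  print(n,'LID',fit(c,p*0 if n!='top' else p,'wide_lid'),'LOW',fit(c,p,'low_jar'))
  cv2.imwrite(f'pics/{n}8.png',p)
E
```

```text
24.75 [0.6139 0.2018 0.1652] [ 1.    -0.001  0.001 -0.   ] 0.2271757679432168 [ 0.17 -0.47 -1.44]
wrist LID ([0.6125, 0.2027], 'r', np.float64(0.0637), 'z', np.float64(0.1579), 'enc', [0.6122, 0.2001, 0.0658], 'n', 28503, 32, 'knob', None) LOW ([0.6142, 0.2041], 'r', np.float64(0.0616), 'z', np.float64(0.0849), 'enc', [0.6156, 0.2583, 0.0289], 'n', 191, 6, 'knob', None)
top LID ([0.6123, 0.2028], 'r', np.float64(0.0652), 'z', np.float64(0.1587), 'enc', [0.6119, 0.2004, 0.0656], 'n', 1325, 21, 'knob', None) LOW ([0.6146, 0.2057], 'r', np.float64(0.0649), 'z', np.float64(0.0885), 'enc', [0.6047, 0.1765, 0.0573], 'n', 111, 14, 'knob', None)
side LID ([0.6119, 0.1991], 'r', np.float64(0.065), 'z', np.float64(0.1579), 'enc', [0.6135, 0.1997, 0.0674], 'n', 773, 32, 'knob', None) LOW ([0.6142, 0.2005], 'r', np.float64(0.0624), 'z', np.float64(0.0881), 'enc', [0.6142, 0.2017, 0.0648], 'n', 336, 36, 'knob', None)
```

View pics/side8.png

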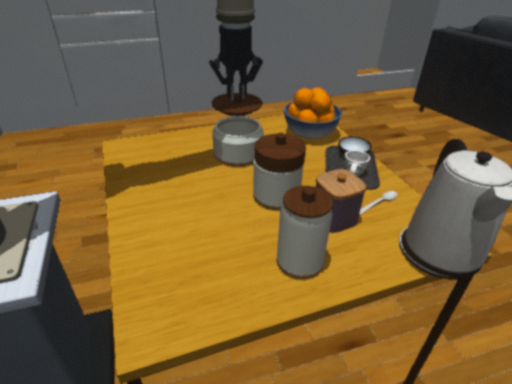

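The wide lid hangs level at about (237,103), over the low jar. The correction is +2 mm in both x and y, then down.

Call:
servo_tool:
  motion:
    - [0,0.002,-0.002,0.01,0,0,0]
    - [0,0.002,-0.002,0.025,0,0,0]
    - [0,0.002,-0.002,0.04,0,0,0]
    - [0,0.002,-0.002,0.049,0,0,0]
    - [0,0.002,-0.002,0.055,0,0,0]
    - [0,0.002,-0.002,0.06,0,0,0]
    - [0,0.002,-0.002,0.0625,0,0,0]
    - [0,0.002,-0.002,0.063,0,0,0]
    - [0,0.002,-0.002,0.063,0,0,0]

```text
clock: 26.02
position: [0.6156, 0.2055, 0.1029]
ee_rot: [1.0, 0.0, 0.0, -0.001]
ft_force: [-7.5, -2.7, 14.5]
grip_width: 0.225
```

Contact is at the expected height, so I release and retreat.

Call:
servo_tool:
  motion:
    - [0.5,0,0,0,0,0,0]
    - [0.5,0,0,0,0,0,0]
    - [0.5,0,0,0,0,0,0]
    - [0.5,0,0,0,0,0,0]
    - [0.5,0,0,-0.02,0,0,0]
    - [0.5,0,0,-0.06,0,0,0]
    - [0.5,-0.04,0,-0.1,0,0,0]
    - [0.5,-0.08,-0.03,-0.13,0,0,0]
    - [0.5,-0.12,-0.06,-0.13,0,0,0]
    - [0.5,-0.16,-0.1,-0.13,0,0,0]
    - [0.5,-0.2,-0.14,-0.13,0,0,0]
    - [0.5,-0.2,-0.14,-0.13,0,0,0]

```text
clock: 27.52
position: [0.412, 0.3492, 0.2322]
ee_rot: [1.0, 0.004, -0.0, -0.001]
ft_force: [0.5, -0.9, -0.3]
grip_width: 0.497
```

```bash
python3 - <<'E'
from fit import *
o=monitor.get_obs(); print(o['clock'],np.round(o['position'],4),o['grip_width'],np.round(o['ft_force'],2))
ims=[]
for n in ['top','side']:
  p,d,K,W=cam(n);c=cloud(d,K,W); ims.append(p)
  for nm,x,y,r,z in [('cap',.650,-.0125,.045,.146),('small',.621,-.2225,.037,.156),('wide',.614,.204,.06,.096)]:
    Q=c[(np.hypot(c[...,0]-x,c[...,1]-y)<r)&(abs(c[...,2]-z)<.009)]
    A=np.c_[Q[:,:2]-[x,y],np.ones(len(Q))]; print(n,nm,'plane',np.linalg.lstsq(A,Q[:,2],rcond=None)[0].round(4),len(Q))
  G['wide_lid']=(.614,.203,.096,.066); print(fit(c,p,'wide_lid')[:3])
  for t in ['timer','canister']: print(t,[np.round(world(W,b['point']),3).tolist() for b in models.boxes_of(n,t)][:1])
cv2.imwrite('pics/c9.png',np.hstack([cv2.resize(ims[0][90:290,80:380],(400,267)),cv2.resize(ims[1][80:280,130:430],(400,267))]))
E
```

```text
27.525 [0.412  0.3492 0.2322] 0.4971822726527497 [ 0.51 -0.94 -0.26]
top cap plane [0.0051 0.0086 0.1464] 1154
top small plane [0.0013 0.002  0.1563] 768
top wide plane [-0.0026  0.      0.0966] 1926
([0.614, 0.2058], 'r', np.float64(0.065))
timer [[0.741, 0.126, 0.047]]
canister [[0.738, -0.116, 0.096]]
side cap plane [0.0032 0.0009 0.1463] 601
side small plane [-0.0032 -0.0044  0.1563] 785
side wide plane [-0.     -0.0019  0.0962] 655
([0.6138, 0.2019], 'r', np.float64(0.0645))
timer []
canister [[0.737, -0.162, 0.097]]
```

View pics/c9.png

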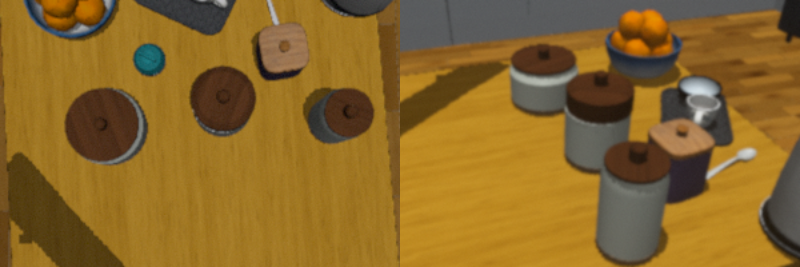

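All three jars wear level lids at the right heights, and the tin and timer haven't moved. Handing in.

```bash
python3 -c "
from workcell import ticket
print(ticket.hand_in())"
```

```text
the job is handed in; nothing more can be done
None
```

All four lids are on, and I handed the job in at about 28 s of the 99 s allowed. I laid the inner lid in the caddy first and put the deep cap over it. After that came the small lid on the tall jar and the wide lid on the low jar.

| Lid | Measured top (mm) | Expected top (mm) | Checked by |
|---|---|---|---|
| Inner lid | 118.4 | 118 | top camera, before the cap went on |
| Cap (top face) | 146 | 146 | top and side cameras |
| Small lid (flange) | 156 | 156 | top and side cameras |
| Wide lid (flange) | 96–97 | 96 | top and side cameras |

- **Level:** every lid's slope measured under 0.01 in the top and side views. The wrist camera's fit of the inner lid gave a slope of 0.05, but it saw that lid only in part and I did not rely on it.
- **Forces:** the vertical contact force shown at the end of each placing move was about 15 N or less.
- **Purple tin and timer:** the top camera found both where they started, to within about 2 mm. The side camera also found the tin in place (within about 4 mm) but did not detect the timer in the last check.
- **Disagreements:** the top and side cameras differ by about 4 mm in y, within their calibration errors. I lined up each placing on the lid-to-jar offset seen by the cameras, so this largely cancelled.

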